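Kick out the leg of a print stand and hold its frame upright

TASK

On the print stand, flip the steel kickstand leg over centre, from folded up along the leaning frame all the way down to its stop on the robot's side. Then take the wooden frame itself (not the leg), bring it upright and keep holding it there, because it tips back as soon as it is let go: the job finishes with the gripper still holding the frame upright. Leave the bottles, jar, cup, roller and scissors around it where they are.

Things in the scene. Friction and masses are not known exactly. Their poses are not given: they have to be found in the camera images.
- stand: Fixed print stand: wooden plinth 130 x 242 x 16 mm with two end cheeks 44 x 12 mm, 78 mm high (at y = +-115 mm). Origin: centre of its underside. x points to the stand's back, roughly away from the robot (yaw up to 20 deg either way); y along the frame's width, to the end with the leg. One hinge axis along y, 60 mm above the origin, serves both frame and leg.
- frame (a joint): Tilt of the wooden picture frame: 200 mm wide, 18 mm thick, top edge 190 mm above the hinge axis, about 0.75 kg, snowflake print in front, wooden block on its back (120 mm wide, 25 to 125 mm above the axis, 35 mm deep). 0 = upright, positive = leaning back, away from the robot. Starts at 0.35 on its stop and goes back there when let go (weight and a light spring, about 2 N at the top rail near upright); stop also at -0.35.
- frame_rail (a point): Middle of the frame's top rail (200 mm long, 32 mm high, 18 mm thick), 172 mm from the hinge axis along the frame, 18 mm below its top edge: a place to grip, fingers on front and back. Its x axis is the frame's thickness, z points up along the frame.
- leg (a joint): Swing of the kickstand leg relative to the frame, free-swinging. 0 = folded up along the frame's side, leaning back with it, held by its weight; growing = tip goes over the top to the front (robot side) and down; 1.898 = down on its stop. With the frame leaning it stands vertical at 0.35 and falls on by itself beyond. Leg down and frame upright: the tip just rests on the table.
- leg_peg (a point): Point on the round peg at the leg's tip. The peg is 14 mm thick, runs along the stand's y and stands out 58 mm from the leg, away from the frame; this point is 30 mm out from the leg, 165 mm from the hinge axis, 170 mm along y from the stand's middle. The leg is a flat steel bar 14 x 8 mm, 80 g, outside the frame's side and the cheek.
- hub (a point): Point on the hinge axis where the leg turns: 60 mm above the table, 136 mm along y from the stand's middle.
- bottle_a: Paint bottle, 34 mm across, 105 mm tall, white cap, in front of the stand or at its legless end, bystander. Origin: centre of its underside.
- bottle_b: Paint bottle, 34 mm across, 105 mm tall, black cap, in front of the stand or at its legless end, bystander. Origin: centre of its underside.
- squeeze: Clear bottle, 52 mm across, 150 mm tall, near the stand's legless end, bystander. Origin: centre of its underside.
- cup: Clear cup, 68 mm across, 70 mm tall, behind the stand, bystander. Origin: centre of its underside.
- jar: Jar, 60 mm across, 60 mm tall, behind the stand, bystander. Origin: centre of its underside.
- brayer: Ink roller with black handle, lying flat, 110 mm wide, 160 mm long, 42 mm high, bystander. Origin: under the roller.
- scissors: Large scissors lying flat, 245 mm long, 12 mm high, bystander. Origin: under the pivot.

How it is judged (in metres and radians):
On the way, in this order (a step that is already met when the one before it is completed fails the run):
1. the leg is flipped over centre and fully down on its stop while the frame still leans back (value of joint leg above 1.8 rad and value of joint frame above 0.2 rad), for 0.2 s.
2. the frame is held upright in the fingers (value of joint frame between -0.087 and 0.087 rad and contact force between the fingers and frame above 0.5 N), for 0.3 s.
At the end, for the whole second after the job is handed in: The leg is down on its stop (joint over 1.75 rad), the frame is within 5 degrees (0.087 rad) of upright and still, the gripper's fingers hold the frame itself with more than 0.5 N and do not touch the leg, all through the last second (all of step 2 and value of joint leg above 1.75 rad and velocity of joint frame between -0.1 and 0.1 rad/s and contact force between the fingers and leg below 0.5 N); the arm keeps its last pose, push and grip.
It fails at once if a bottle, the cup or the jar is pushed away by more than 30 mm or knocked over (distance of any of bottle_a, bottle_b, squeeze, cup, jar from where it was at the start of the episode above 0.03 m or angle between any of bottle_a, bottle_b, squeeze, cup, jar's own z axis and vertical above 0.6 rad).
It fails at once if the roller or the scissors are pushed away by more than 30 mm (distance of any of brayer, scissors from where it was at the start of the episode above 0.03 m).
It also fails if it takes over 45 s, if anything falls off the work surface, if the arm or the gripper's body presses on something with over 40 N, if the wrist force passes 120 N, or if a joint passes its speed limit or range.

ROBOT

A 6-joint arm with a two-finger parallel gripper is mounted at the origin on the work surface. World frame = base frame: x ahead of the robot, y to its left, z up, the work surface at z = 0. Lengths are in m, angles in degrees, forces in N, time in s.
With the tool pointing down it reaches from about 0.325 to 0.775 m from the base axis. Payload 5.5 kg.
Tool frame: the origin (TCP) lies between the finger pads; the fingertips stand 17 mm ahead of it and the grasp point (between the pads) lies 2 mm behind it; z points along the fingers, y is the line along which they close (so a half turn about z gives the same grasp; the last joint's range is limited). The gripper opens to 88 mm and grips with 3 to 60 N. Pads are 20 mm wide; open, the fingers measure 115 mm over their backs; the gripper's body (75 mm by 178 mm) begins 61 mm behind the grasp point.
Start: joints at [60.693, 5.22, 70.514, -0, 104.267, -3.249], TCP at [0.264, 0.539, 0.24] pointing down, gripper open.
Joint ranges: [-164.24, 164.24], [-49.07, 125.15], [9.68, 141.18], [-86.29, 266.29], [3.28, 154.24], [-151.56, 151.56]. Speed limits (degrees/s): [147.25, 147.25, 172.46, 180, 180, 180].

INTERFACE

Orientations are given as [roll, pitch, yaw] about the fixed x, y, z axes, in that order (R = Rz(yaw) Ry(pitch) Rx(roll)).
In Python, from plant import * gives the robot as it stands. Calls block until the motion is done:
- reach(position, orientation): joint-space move of the TCP to a pose.
- move_l(position, rot=None, rate=0.15): straight line of the TCP; rot=None keeps the orientation; rate is the mean speed in m/s.
- move_j(angles): joint-space move.
- move_gripper(opening, strength=None): finger opening in m; strength is the grip in N (None keeps the last); returns when the fingers have stopped.
- wait(seconds).
- ik(position, orientation): joint angles nearest the present ones, or None.
- sense(): the state.
- camera(name): name is "scene" or "top" or "wrist"; returns a dict with "frame" (480x640x3 uint8, red, green, blue), "range_z" (480x640 float32, m along the optical axis (not along the pixel's ray), 0 where there is no reading), "vertical_fov" (degrees; the focal length in pixels is half the picture's height over the tangent of half this angle, whatever the lens; pixels are square), "cx", "cy" (the principal point, pixels), "R" (3x3) and "t" (3): a world point X has camera coordinates R X + t. Camera axes: x right, y down, z forward; pixel columns grow to the right and rows downward; lengths in m; the calibration is good to about 2 mm. A picture is of the moment at which its call begins.
A pose or a line that the arm cannot do raises MotionError and nothing moves.
- close_job(): hands the job in; it is judged then, once.
The state is a dict: "time": time; "q": joint angles; "qd": joint speeds; "tau": joint torques, N m; "tcp_pos": TCP position; "orientation": TCP orientation; "ft_force": force on the tool from outside, world axes, zero at the start; "moment": the same for the moment, N m; "finger_gap": finger opening in m; "grip_force": force on a finger pad.
Only numpy, scipy, OpenCV 4.12 (cv2) and the standard library are available. Lean on these libraries where they do the work, as an engineer would, in place of code of your own. Each camera call takes 0.05 s, during which the arm holds its last target. There are 200 camera calls.

## Working session

There is one attempt and no reset: what is moved stays moved. The work goes in short steps, each a Python script; the robot and the scene stay as the last script left them, time stands still between calls to the robot, and variables do not carry over. Pictures are saved under pics/ and viewed, at most 10 in all, crops included, and the job is handed in when it is done.

```bash
mkdir -p pics
cat > h.py <<'E'
from plant import *
import numpy as np, cv2
def snap(n,f):
    c=camera(n); cv2.imwrite(f,c["frame"][:,:,::-1]); np.savez(f[:-4]+".npz",**c); return c
def cloud(c):
    d=c["range_z"]; f=240/np.tan(np.radians(float(c["vertical_fov"]))/2)
    v,u=np.mgrid[:480,:640]
    P=np.stack([(u-c["cx"])/f*d,(v-c["cy"])/f*d,d],-1)
    W=(P-c["t"])@c["R"]; W[d==0]=np.nan; return W
E
python3 - <<'E'
from h import *
for n in("scene","top"):
    c=snap(n,f"pics/{n}0.png"); print(n,c["R"],c["t"],c["vertical_fov"])
s=sense(); print(s["time"],s["orientation"],s["tcp_pos"])
E
```

```text
scene [[ 0.71697765  0.6967134  -0.02309755]
 [ 0.40206559 -0.44037291 -0.80275461]
 [-0.56946143  0.56627038 -0.59586201]] [-0.35212902 -0.12418133  1.48631949] 53.60167511604539
top [[-0.00655709 -0.99993075 -0.00977265]
 [-0.99718901  0.00726794 -0.07457377]
 [ 0.07463963  0.00925619 -0.99716761]] [-0.01356859  0.55334665  1.47615181] 47.904092289784266
0.1 [-1.79900346e+02 -4.08132454e-03  1.53943812e+02] [0.26345798 0.53881231 0.2386166 ]
```

View pics/top0.png

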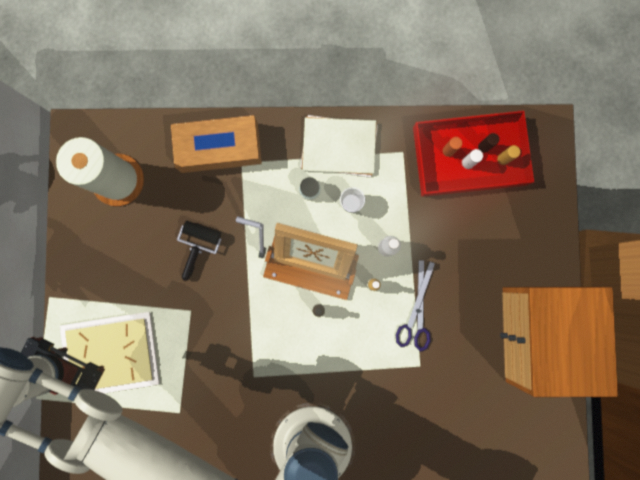

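View pics/scene0.png

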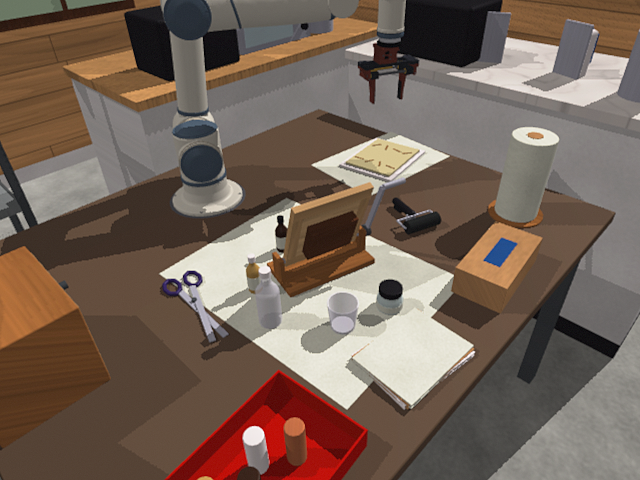

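Run:
```python
from h import *
from scipy.optimize import least_squares
A=[]
for n in("scene","top"):
    c=np.load(f"pics/{n}0.npz"); W=cloud(c).reshape(-1,3)
    W=W[(W[:,0]>.35)&(W[:,0]<.8)&(abs(W[:,1])<.3)]
    w=W[(W[:,2]>.2)&(W[:,2]<.26)]; print(n,len(w),w.min(0),w.max(0)); A.append(w)
    if n=="top":
        pl=W[(W[:,2]>.01)&(W[:,2]<.022)]
    for nm,px in dict(top=[("botB",(319,310)),("botA",(375,285)),("sq",(390,243)),("jar",(310,187)),("cup",(352,200)),("peg",(245,221)),("pegroot",(259,224)),("brayer",(200,235)),("scis",(425,290))],scene=[("peg",(395,184))])[n]:
        print(nm,np.nanmedian(cloud(c)[px[1]-1:px[1]+2,px[0]-1:px[0]+2].reshape(-1,3),axis=0).round(3))
w=np.vstack(A); 
# rail: dominate line; fit minAreaRect for points z>.225
for w in A:
    t=w[w[:,2]>.225][:,:2].astype(np.float32); r=cv2.minAreaRect(t*1000); print(r,len(t)); 
    b=cv2.boxPoints(r); print(b)
    # peg points
    p=w[(w[:,2]<.226)&(w[:,1]>.12)]; print(len(p),p.min(0) if len(p) else 0,p.max(0) if len(p) else 0)
```

```text
scene 1597 [ 0.50826676 -0.11417474  0.20000939] [0.60662248 0.17664317 0.24583554]
peg [0.598 0.145 0.219]
top 1193 [ 0.5050803  -0.11564397  0.20001955] [0.60299138 0.17461898 0.2473886 ]
botB [ 0.373 -0.024  0.108]
botA [ 0.437 -0.169  0.107]
sq [ 0.542 -0.204  0.154]
jar [ 0.703 -0.001  0.061]
cup [ 0.676 -0.119  0.004]
peg [0.593 0.153 0.222]
pegroot [0.585 0.119 0.22 ]
brayer [0.577 0.302 0.038]
scis [ 0.422 -0.318  0.004]
((567.98046875, 28.312591552734375), (294.8892822265625, 24.497604370117188), 73.17881774902344) 877
[[ 513.58734  -109.27864 ]
 [ 537.0368   -116.367905]
 [ 622.3736    165.90382 ]
 [ 598.92413   172.99309 ]]
131 [0.57871353 0.12014365 0.21129461] [0.60662248 0.17664317 0.22593037]
((562.0256958007812, 25.201751708984375), (287.3420715332031, 24.267906188964844), 73.867431640625) 811
[[ 510.44904  -109.440155]
 [ 533.7613   -116.18326 ]
 [ 613.60236   159.84366 ]
 [ 590.2901    166.58676 ]]
131 [0.56995923 0.12005576 0.2063929 ] [0.60299138 0.17461898 0.22597439]
```

```bash
cat >> h.py <<'E'
def fit():
    e=[]
    for n in("scene","top"):
        W=cloud(np.load(f"pics/{n}0.npz")).reshape(-1,3)
        w=W[(W[:,0]>.4)&(W[:,0]<.7)&(abs(W[:,1]+.02)<.115)&(W[:,2]>.228)&(W[:,2]<.26)]
        w=w[(w[:,1]<.1)]
        (c,s,a)=cv2.minAreaRect((w[:,:2]*1000).astype(np.float32))
        a=a if s[0]>s[1] else a+90
        a=(a-90+90)%180-90
        e.append((c[0]/1000,c[1]/1000,a,max(s),w[:,2].max()))
    return np.array(e)
E
python3 - <<'E'
from h import *
e=fit(); print(e.round(4)); m=e.mean(0); yaw=m[2]; a=np.radians(yaw)
X=np.array([np.cos(a),np.sin(a),0]);Y=np.array([-np.sin(a),np.cos(a),0])
H=np.array([m[0],m[1],0])-X*.0605   # rail pts ~0.177 along the frame (mean over the top face and rail)
H[2]=.06; print("hinge",H,"yaw",yaw,"peg",H+.17*Y+.0566*X)
np.savez("geo.npz",H=H,X=X,Y=Y,yaw=yaw)
P=lambda x,y,z:(H+X*x+Y*y)*[1,1,0]+[0,0,z]
q0=sense()["q"]
for o in (yaw+90,yaw-90):
    for p in (P(.115,.17,.32),P(.115,.17,.212),P(-.03,.17,.212)):
        q=ik(p,[180,0,o]); print(o,None if q is None else np.round(q,1))
E
```

```text
[[ 5.556000e-01 -1.690000e-02 -1.505140e+01  2.002417e+02  2.458000e-01]
 [ 5.497000e-01 -1.740000e-02 -1.571300e+01  1.985598e+02  2.474000e-01]]
hinge [ 0.49431519 -0.00110267  0.06      ] yaw -15.3822021484375 peg [0.59398128 0.14779404 0.06      ]
74.6177978515625 [  8.6  17.7  48.1  -0.  114.2  23.9]
74.6177978515625 [  8.6  15.   62.4  -0.  102.6  23.9]
74.6177978515625 [ 14.9  -4.5  83.1  -0.  101.4  30.3]
-105.3822021484375 None
-105.3822021484375 None
-105.3822021484375 [  14.9   -4.5   83.1    0.   101.4 -149.7]
```

Run:
```python
from h import *
g=np.load("geo.npz");H,X,Y,yaw=g["H"],g["X"],g["Y"],float(g["yaw"])
P=lambda x,y,z:(H+X*x+Y*y)*[1,1,0]+[0,0,z]
o=[180,0,yaw+90]
move_gripper(0.0,20)
reach(P(.115,.172,.32),o)
move_l(P(.115,.172,.212))
print(sense()["ft_force"],sense()["time"])
move_l(P(-.01,.172,.212),rate=.07)
print(sense()["ft_force"])
move_l(P(-.04,.172,.225),rate=.05)
wait(.8)
print(sense()["ft_force"],sense()["time"])
snap("scene","pics/scene1.png")
```

```text
[0.68051824 0.13611463 0.63857371] 4.3417
[-0.46392045  0.21408942 -0.01327827]
[ 0.1971092   0.44864703 -0.20915044] 7.875
```

View pics/scene1.png

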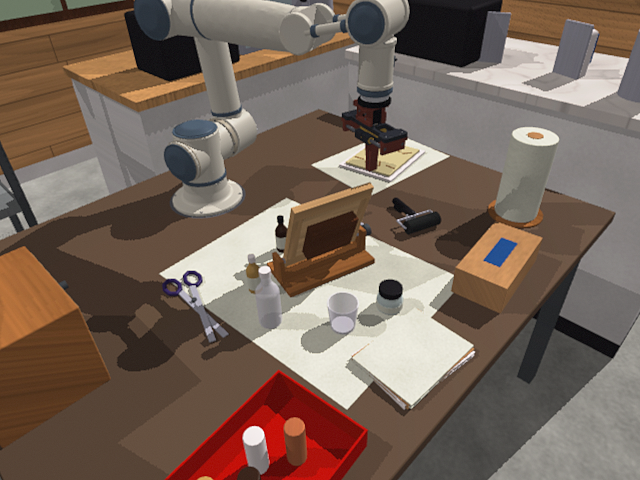

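```bash
cat >> h.py <<'E'
from scipy.spatial.transform import Rotation as Ro
g=np.load("geo.npz");H,X,Y,yaw=g["H"],g["X"],g["Y"],float(g["yaw"])
Z=np.array([0,0,1.])
def pose(th,r):
    p=H+r*(np.sin(th)*X+np.cos(th)*Z)
    R=Ro.from_rotvec(th*Y)*Ro.from_euler("xyz",[180,0,yaw+90],degrees=True)
    return p,R.as_euler("xyz",degrees=True)
E
python3 - <<'E'
from h import *
for th,r in((.35,.26),(.35,.168),(.2,.168),(.01,.168)):
    q=ik(*pose(th,r)); print(th,None if q is None else np.round(q,1))
s=sense(); p=np.array(s["tcp_pos"]); p[2]=.37
move_l(p,rate=.2); move_gripper(.07)
reach(*pose(.35,.27))
c=snap("top","pics/top2.png"); W=cloud(c).reshape(-1,3)
L=(W-H)@np.array([X,Y,Z]).T
m=(L[:,1]>.12)&(L[:,1]<.21)&(L[:,0]>-.2)&(L[:,0]<.2)&(L[:,2]>-.05)&(L[:,2]<.2); 
print("leg pts",m.sum(),L[m].min(0),L[m].max(0), sense()["time"])
snap("wrist","pics/wrist2.png")
E
```

```text
0.35 [ -7.4  21.4  47.3   3.6 131.1   9.9]
0.35 [ -7.   14.6  64.3   3.3 120.9   9.6]
0.2 [ -6.    3.6  74.4   2.  113.3  10. ]
0.01 [-4.200e+00 -1.050e+01  8.690e+01  1.000e-01  1.041e+02  1.120e+01]
leg pts 413 [-0.19217892  0.12000409 -0.04995438] [0.1960978  0.20122003 0.02178598] 10.9
```

View pics/top2.png

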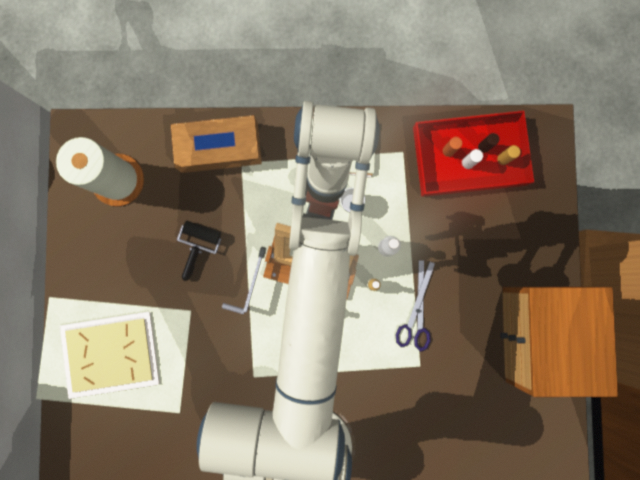

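View pics/wrist2.png

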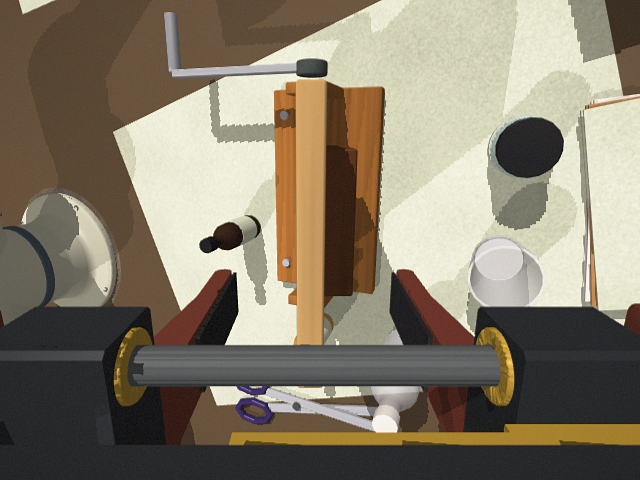

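The top view shows the leg down in front, with the peg at (235,308). The wrist view shows the rail at x≈312, centred between the fingers. Next I grip the rail and swing the frame up.

Run:
```python
from h import *
p,o=pose(.35,.168); move_l(p,o,rate=.1); print(sense()["ft_force"])
move_gripper(0.0,25); s=sense(); print(s["finger_gap"],s["grip_force"],s["ft_force"])
for th in np.linspace(.35,.01,9)[1:]:
    p,o=pose(th,.168); move_l(p,o,rate=.06); s=sense(); print(round(th,3),s["finger_gap"],np.round(s["ft_force"],1),s["grip_force"])
wait(.6); s=sense(); print(s["time"],s["tcp_pos"],s["orientation"],s["ft_force"])
snap("scene","pics/scene3.png")
c=snap("top","pics/top3.png")
for n in("scene3","top3"):
    W=cloud(np.load(f"pics/{n}.npz")).reshape(-1,3); L=(W-H)@np.array([X,Y,Z]).T
    for lo,hi in((.165,.2),(.13,.165),(.09,.13)):
        m=(abs(L[:,1])<.098)&(abs(L[:,1])>.055)&(L[:,2]>lo)&(L[:,2]<hi)&(abs(L[:,0])<.04)
        if m.any(): print(n,lo,m.sum(),np.percentile(L[m,0],[2,50,98]).round(4),L[m,2].max())
    m=(L[:,1]>.13)&(L[:,1]<.21)&(L[:,0]>-.2)&(L[:,0]<-.1)&(L[:,2]>-.055)
    print("leg",m.sum(),L[m][:,2].max() if m.any() else 0)
```

```text
[-0.28328212  0.12476941  0.03966646]
0.01790802958451828 24.996951520442963 [-7.74720192  2.28227181  2.65868732]
0.308 0.01818801043963333 [-0.3 -0.2  2.3] 24.99624878168106
0.265 0.01852884631785771 [-0.2  0.5  1.8] 24.98980164527893
0.222 0.018554603255363757 [-0.1  0.7  2.4] 24.98878240585327
0.18 0.018281700112329238 [-0.3 -0.1  4.2] 24.98775601387024
0.138 0.01784119631881983 [0.4 0.5 6.6] 24.98772919178009
0.095 0.01850459848905669 [-0.8  1.   7. ] 24.986192286014557
0.052 0.01836127150802126 [-0.2  0.1  8.3] 24.98486816883087
0.01 0.018424683035846972 [-0.9  2.1  8.5] 24.98378813266754
15.7 [ 0.49678806 -0.00154818  0.22898006] [-1.79419154e+02 -4.18678764e-02  7.46246963e+01] [-1.86337207  1.08569999  9.93922423]
scene3 0.165 438 [-0.0028  0.0114  0.0149] 0.1947728430390776
scene3 0.13 444 [0.0015 0.01   0.0139] 0.16494075374592915
scene3 0.09 527 [-0.0039  0.0096  0.037 ] 0.12998398370022632
leg 3 -0.054703472151301405
top3 0.165 60 [-0.0075  0.0002  0.0107] 0.19456599550061443
top3 0.13 7 [-0.0087 -0.0081 -0.0077] 0.16201732788367054
top3 0.09 8 [-0.0103 -0.0097 -0.0088] 0.12783947313734378
leg 257 -0.01814379112014871
```

View pics/scene3.png

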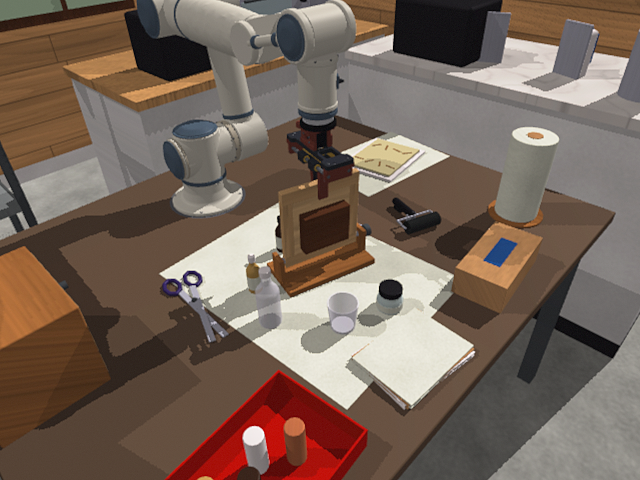

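Run:
```python
from h import *
W=cloud(np.load("pics/top3.npz")).reshape(-1,3); L=(W-H)@np.array([X,Y,Z]).T
for a in np.arange(-.18,-.03,.02):
    m=(L[:,1]>.125)&(L[:,1]<.15)&(abs(L[:,0]-a)<.01)&(L[:,2]>-.052)
    if m.any(): print(a.round(2),m.sum(),np.median(L[m,2]).round(4),"model",round(-abs(a)*np.tan(1.898-np.pi/2)+.0074,4))
m=(L[:,1]>.15)&(L[:,1]<.2)&(L[:,0]<-.1)&(L[:,0]>-.2)&(L[:,2]>-.052); print(m.sum(),np.median(L[m],axis=0))
```

```text
-0.18 1 -0.0501 model -0.0537
-0.16 36 -0.0411 model -0.0469
-0.14 26 -0.0343 model -0.0401
-0.12 25 -0.0274 model -0.0333
-0.1 25 -0.0226 model -0.0265
-0.08 26 -0.0167 model -0.0198
-0.06 27 -0.0106 model -0.013
-0.04 27 -0.0036 model -0.0062
93 [-0.16101006  0.17445614 -0.04248077]
```

```bash
python3 -c "
from h import *
print(close_job())"
```

```text
the job is handed in; nothing more can be done
None
```

The job is handed in, though no verdict came back: the leg is down on its stop and the gripper is holding the frame upright (about 0.01–0.03 rad back, 25 N grip), with the other items left where they were as far as the last pictures show, after about 16 s of the 45 s allowed.

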